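# Slide the tall pump bottle into its bay

### The arm

A 6-joint arm with a two-finger parallel gripper is mounted at the origin on the work surface. World frame = base frame: x ahead of the robot, y to its left, z up, the work surface at z = 0. Lengths are in m, angles in rad, forces in N, time in s.
With the tool pointing down it reaches from about 0.325 to 0.775 m from the base axis. Payload 9.3 kg.
Tool frame: the origin (TCP) lies at the very end of the fingers, on their centre line; the grasp point (between the pads) lies 19 mm behind it; z points along the fingers, y is the line along which they close (so a half turn about z gives the same grasp; the last joint's range is limited). The gripper opens to 85 mm and grips with 20 to 120 N. Pads are 22 mm wide; open, the fingers measure 114 mm over their backs; the gripper's body (76 mm by 85 mm) begins 54 mm behind the grasp point. The pads swing forward as they close: fully open they stand 13 mm farther back than shut.
Start: joints at [-1.29, 0.259, 0.021, 1.334, 0, 1.418], TCP at [0.231, -0.499, 0.231] pointing down, gripper open.
Joint ranges: [-3.04, 3.04], [-0.91, 1.82], [-1.04, 1.36], [-1.92, 1.95], [-1.52, 1.45], [-3.14, 3.14]. Speed limits (rad/s): [2.22, 2.22, 2.79, 3.14, 3.14, 3.14].

### API

Orientations are given as a unit quaternion [x, y, z, w].
In Python, from workcell import bot, eyes, finish_job gives the robot as it stands.
- The arm moves only by the tool arm_command, never from a script. Its argument "plan" is text: rows parted by semicolons, each of 7 numbers parted by spaces: the shift along the tool's x, y, z in m, then the turn, a rotation vector about the tool's x, y, z in rad, then the opening, from -1 (shut) to 1 (fully open). A call has 1 to 10 rows; each row shifts and turns the commanded pose from where the row before left it, along the tool's axes as they then stand; what a row does not reach is not made up. A row lasts 1/12 s, in which the tool goes at most 41.7 mm and 7.16 degrees, less where a joint would pass 70% of its speed; a pose out of reach is approached as far as the arm can. A call is refused whole if a number of a shift passes 0.0417 or a number of a turn 0.125, either way. A call with a gripper value outside its range is refused whole. The fingers move at their own pace and stop on an object; "grip_force" is the grip in N (left out, the last holds). Time passes only in rows, so rows that do not move let the fingers close. It gives the time, the measured TCP pose, the force, the opening and the grip force at its end, in the units of the state.
- bot.get_state(): the state, without advancing time (a new reading comes with each control period).
- eyes.grab_frame(name): name is "scene" or "top"; returns a dict with "pixels" (384x512x3 uint8, red, green, blue), "mtx" (3x3 intrinsics, pixels), "rvec" (rotation vector, rad) and "tvec" (3), from world to camera coordinates, as OpenCV has them. Camera axes: x right, y down, z forward; pixel columns grow to the right and rows downward; lengths in m; the calibration is good to about 2 mm. A picture is of the moment at which its call begins. There is no depth.
- finish_job(): hands the job in; it is judged then, once.
The state is a dict: "clock": time; "joint_pos": joint angles; "dq": joint speeds; "joint_efforts": joint torques, N m; "eef_pos": TCP position; "ee_rot": TCP orientation; "contact_force": force on the tool from outside, world axes, zero at the start; "wrist_torque": the same for the moment, N m; "gripper_width": finger opening in m; "grip_force": force on a finger pad.
Only numpy, scipy, OpenCV 4.12 (cv2) and the standard library are available. Lean on these libraries where they do the work, as an engineer would, in place of code of your own. Each camera call takes 0.05 s, during which the arm holds its last target. There are 200 camera calls.

### The job

Push the tall pump bottle across the desk into the empty bay of the desk organiser, so that it ends standing upright on the cork mat with its body against the bay's back wall, and take the hand away. Push it with the fingers low on its body, well below its middle, so that it slides on its base without rocking or tipping; do not grip or lift it. Leave everything else on the desk where it is.

Things in the scene. Friction and masses are not known exactly. Their poses are not given: they have to be found in the camera images.
- bottle: tall slim white pump bottle, loose, 0.2-0.42 kg: plain cylinder 54 mm in diameter to 115 mm height, then a shoulder and grey pump; 188 mm tall, spout reaching 39 mm from the axis along its +x. Origin: centre of its underside. Slides against 1 to 3 N; pushed at mid-height or above it tips, pushed at about 25 mm height it slides
- organiser: black desk organiser, fixed, no floor; 3 bays centred at its y = -90, 0, +90 mm, 85 mm wide inside, open at the top and to its -x (towards the robot's right, -y). Walls 50 mm high; 5 mm partitions from x = -30 to +44 mm; back wall's inner face at x = +38 mm (bottle's axis then at +11 mm). Origin: on the desk, middle of the centre bay. The empty bay (any) has the cork mat; clip pot and tape roll are in the others
- mat: round cork mat, 80 mm in diameter, 1 mm thin, stuck to the desk (no step to slide over) in the empty bay. Origin at its centre on the desk, at x = 0 of the organiser's frame and on the bay's centre line.
- clip_pot: grey round pot of paper clips, loose, 68 mm across, 42 mm tall, in one bay; origin at the centre of its underside
- tape_roll: roll of brown tape lying flat, loose, 70 mm across, 45 mm tall, in another bay; origin at the centre of its underside
- foam_cup: white foam drinking cup, loose, 78 mm across the rim, 115 mm tall, standing to the left beyond the organiser; origin at the centre of its underside
- jar: short squat jar, loose, 60 mm across, 70 mm tall, standing to the left beyond the organiser; origin at the centre of its underside
- stapler: black stapler, loose, 150 x 36 x 55 mm, lying to the right; origin at the centre of its underside, long side along its x
- mouse: black computer mouse, loose, 105 x 60 x 32 mm, to the right near the robot; origin at the centre of its underside
- mobile: black mobile phone lying flat, loose, 145 x 70 x 10 mm, to the right; origin at the centre of its underside
Mind the look-alikes: they are no part of the job. Of the things like the bottle, leave any that is purple or yellow; of the rest the larger one is meant.

How it is judged:
At the end, for the whole second after the job is handed in: the bottle stands upright (within 0.05 rad) and at rest on the desk in the empty bay, its axis within 23 mm of the mat's centre and its body within about 7 mm of the bay's back wall (x of bottle in the frame of organiser above 0.004 m and horizontal distance between bottle and mat below 0.023 m and angle between bottle's own z axis and vertical below 0.05 rad and height (world z) of bottle below 0.005 m and linear speed of bottle below 0.01 m/s); the robot touches nothing.
It fails at once if the bottle rocks or tips more than 0.25 rad (angle between bottle's own z axis and vertical above 0.25 rad).
It fails at once if the bottle is lifted more than 12 mm (height (world z) of bottle above 0.012 m).
It fails at once if the bottle is taken between the fingers (grasp point within 14 mm of its axis, below its top) (horizontal distance between the grasp point and bottle below 0.014 m and height (world z) of the grasp point below 0.19 m).
It fails at once if the fingers push the bottle with the grasp point higher than 110 mm over the desk (contact force between the fingers and bottle above 0.5 N and height (world z) of the grasp point above 0.11 m).
It fails at once if anything else on the desk (clip pot, tape roll, foam cup, jar, stapler, mouse, mobile) is moved more than 15 mm (distance of any of clip_pot, tape_roll, foam_cup, jar, stapler, mouse, mobile from where it was at the start of the episode above 0.015 m).
It also fails if it takes over 59 s, if anything falls off the work surface, if the arm or the gripper's body presses on something with over 40 N, if the wrist force passes 120 N, or if a joint passes its speed limit or range.

## Working session

There is one attempt and no reset: what is moved stays moved. The work goes in short steps, Python scripts to look and compute and a tool call to move; the robot and the scene stay as the last step left them, time stands still between calls to the robot, and variables do not carry over. Pictures are saved under pics/ and viewed, at most 10 in all, crops included, and the job is handed in when it is done.

Besides the shell and the picture viewer there is one more tool, called after "Call:" by a JSON object that holds its "name" and its "arguments". arm_command: Moves the arm, as the interface text tells. Its arguments: {"type":"object","properties":{"plan":{"type":"string"},"grip_force":{"type":"number"}},"required":["plan"]}

```bash
mkdir -p pics
cat > h.py <<'E'
import numpy as np, cv2
def ray(f,u,v,z=0.):
    R=cv2.Rodrigues(np.array(f['rvec'],float))[0]; t=np.array(f['tvec'],float).ravel()
    d=R.T@np.linalg.solve(np.array(f['mtx']),[u,v,1.]); c=-R.T@t
    return c+d*(z-c[2])/d[2]
def proj(f,P):
    return cv2.projectPoints(np.array(P,float).reshape(-1,3),np.array(f['rvec'],float),np.array(f['tvec'],float),np.array(f['mtx'],float),None)[0].reshape(-1,2)
E
python3 - <<'E'
from workcell import bot,eyes
import cv2,pickle
for n in("scene","top"):
    f=eyes.grab_frame(n); pickle.dump(f,open(n+".pkl","wb"))
    cv2.imwrite(f"pics/{n}0.png",cv2.resize(f['pixels'][:,:,::-1],(800,600),interpolation=cv2.INTER_CUBIC))
s=bot.get_state(); print(s)
E
```

```text
{'clock': 0.1, 'joint_pos': array([-1.28961939e+00,  2.59127201e-01,  2.08644260e-02,  1.33367629e+00,
       -4.67688840e-05,  1.41821197e+00]), 'dq': array([-4.86433021e-04, -7.22572195e-04,  1.75975947e-03,  1.51503484e-03,
        2.53681247e-05, -7.82244166e-04]), 'joint_efforts': array([ 6.04465269e-03, -5.56687796e+01,  3.45076454e+01,  1.14922991e-02,
       -1.12425435e-04, -1.29173523e-05]), 'eef_pos': array([ 0.23108324, -0.49884319,  0.23074187]), 'ee_rot': array([ 9.76573273e-01,  2.15184375e-01, -6.00475512e-05, -5.68683309e-04]), 'contact_force': array([0.1902302 , 0.15972183, 0.38973342]), 'wrist_torque': array([ 0.00747514, -0.04058643,  0.03829677]), 'grip_force': 0.0, 'gripper_width': 0.08543175084132522}
```

View pics/scene0.png

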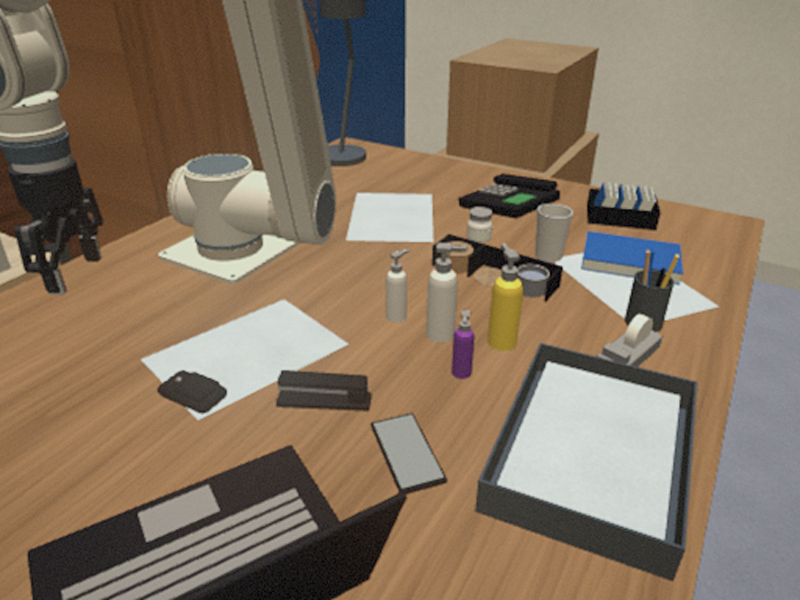

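View pics/top0.png

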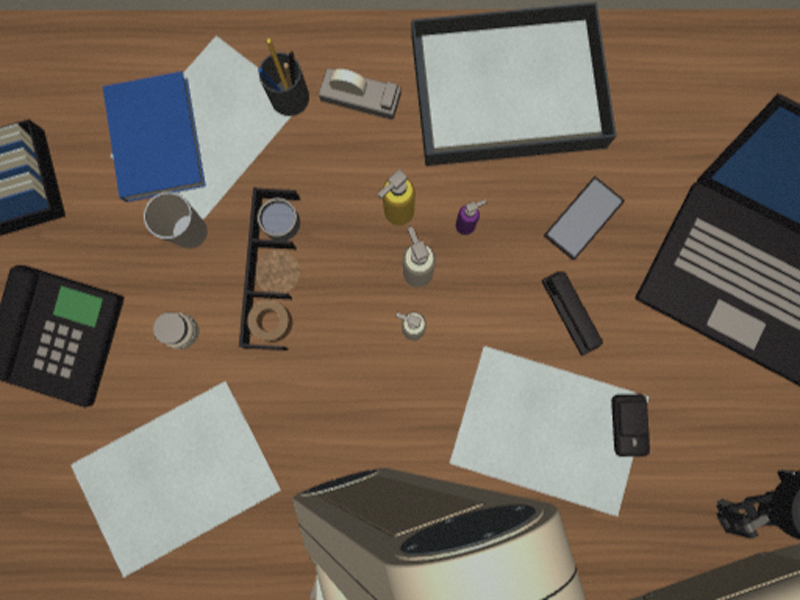

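The scene picture shows four pump bottles, listed here by their pixels in the 800x600 top view:
- yellow (398,200): excluded by its colour
- purple (467,218): excluded by its colour
- large white (418,262)
- small white (413,325)

The larger white one is meant. The mat is in the centre bay at (277,270), between the clip pot (278,218) and the tape roll (269,320). I'll confirm with an enlarged crop.

Run:
```python
import pickle,cv2
f=pickle.load(open("top.pkl","rb"))
c=f['pixels'][110:230,145:305,::-1]   # x5
cv2.imwrite("pics/topc.png",cv2.resize(c,(800,600),interpolation=cv2.INTER_CUBIC))
f=pickle.load(open("scene.pkl","rb"))
c=f['pixels'][135:255,230:390,::-1]
cv2.imwrite("pics/scenec.png",cv2.resize(c,(800,600),interpolation=cv2.INTER_CUBIC))
```

```text
(no output)
```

View pics/topc.png

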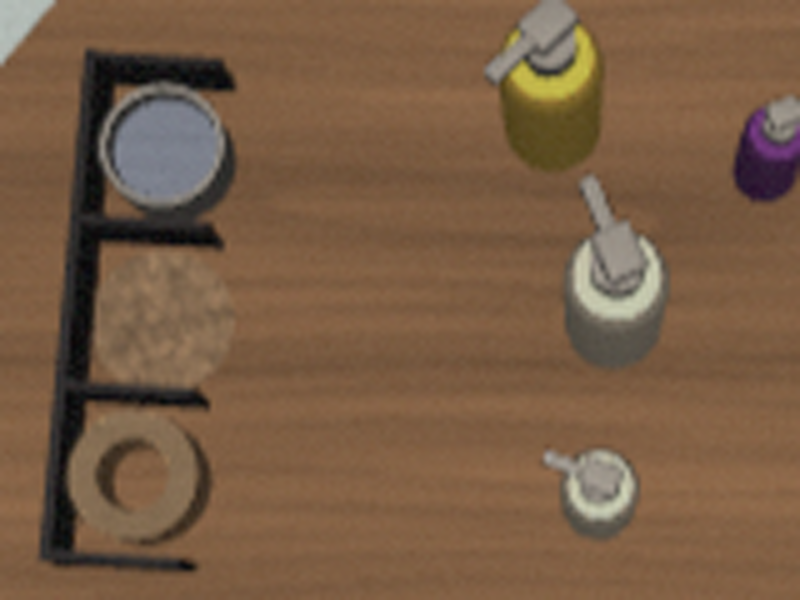

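View pics/scenec.png

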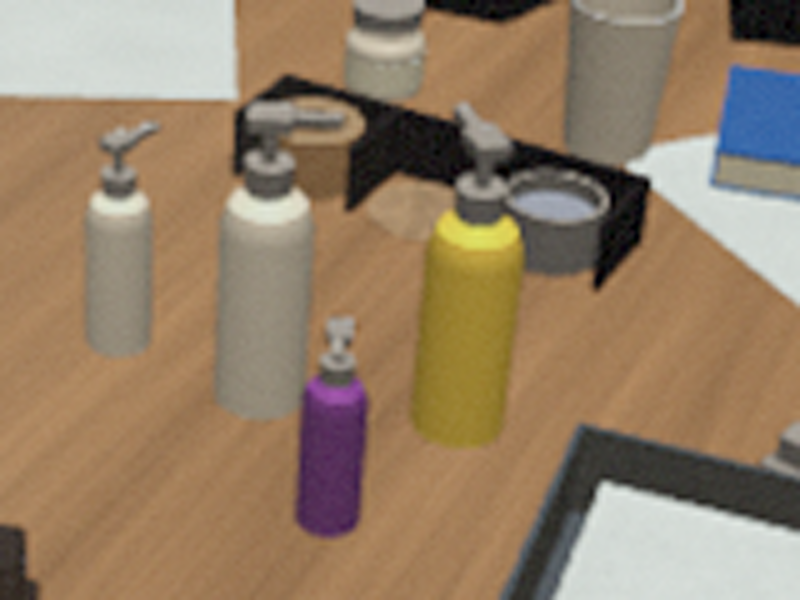

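```bash
cat > fit.py <<'E'
import pickle,numpy as np
from h import *
from scipy.optimize import least_squares
T=pickle.load(open("top.pkl","rb"));S=pickle.load(open("scene.pkl","rb"))
tp=lambda u,v:(np.array([u,v])+.5)/5-.5+[145,110]
sp=lambda u,v:(np.array([u,v])+.5)/5-.5+[230,135]
th=np.linspace(0,2*np.pi,73)
def cyl(x,y,r,h):
    return np.array([[x+r*np.cos(a),y+r*np.sin(a),z] for z in(0,h) for a in th])
def resT(p,r=.027,h=.112,ext=(565,665,367)):
    q=proj(T,cyl(*p,r,h)); return np.array([q[:,0].min()-tp(ext[0],0)[0],q[:,0].max()-tp(ext[1],0)[0],q[:,1].max()-tp(0,ext[2])[1]])
def resS(p,r=.027,h=.112,ext=(215,313,417)):
    q=proj(S,cyl(*p,r,h)); return np.array([q[:,0].min()-sp(ext[0],0)[0],q[:,0].max()-sp(ext[1],0)[0],q[:,1].max()-sp(0,ext[2])[1]])
if __name__=="__main__":
    x0=ray(T,*tp(614,330))[:2]
    for n,fn in(("top",resT),("scene",resS),("both",lambda p:np.r_[resT(p),resS(p)])):
        r=least_squares(fn,x0); print(n,r.x.round(4),r.fun.round(2))
    print("mat top",ray(T,*tp(165,318)).round(4),"edges",[ray(T,*tp(*e))[:2].round(4) for e in((93,318),(237,318),(165,245),(165,390))])
    print("mat scene",ray(S,*sp(412,209)).round(4))
    obs=[((88,52),(.044,-.1375)),((42,560),(.044,.1375)),((190,560),(-.03,.1375)),((222,60),(-.03,-.1375))]
    def ro(p):
        c,s=np.cos(p[2]),np.sin(p[2]); out=[]
        for uv,(a,b) in obs: out+=list(proj(T,[p[0]+c*a-s*b,p[1]+s*a+c*b,.05])[0]-tp(*uv))
        return out
    r=least_squares(ro,[.55,.2,1.57]); print("org",r.x.round(4),np.round(r.fun,2))
    for n,e,R,H in(("pot",(98,230,218),.034,.042),("small",(560,637,538),.019,.08),("yellow",(502,604,170),.027,.112),("purple",(735,800,200),.0175,.07)):
        r=least_squares(lambda p:resT(p,R,H,e),x0);print(n,r.x.round(4),r.fun.round(2))
E
python3 fit.py
```

```text
top [ 0.5767 -0.0543] [-0.76  0.76 -0.01]
scene [ 0.5732 -0.0501] [-0.32  0.3  -0.02]
both [ 0.5754 -0.0539] [-0.91  0.61  0.45 -0.24  0.45  0.86]
mat top [0.5772 0.1933 0.    ] edges [array([0.5772, 0.2332]), array([0.5772, 0.1534]), array([0.6185, 0.1943]), array([0.5369, 0.1923])]
mat scene [0.5647 0.196  0.    ]
org [0.5754 0.1922 1.5231] [-0.33 -0.38  0.73 -0.15 -0.64  1.2   0.23 -0.74]
pot [0.6678 0.1914] [-0.62  0.64 -0.01]
small [ 0.4741 -0.0461] [ 0.26 -0.26  0.  ]
yellow [ 0.6881 -0.023 ] [-0.41  0.41 -0.  ]
purple [ 0.6614 -0.1377] [-1.1   1.03 -0.01]
```

The large white bottle stands at (0.575, -0.053). The mat is at (0.577, 0.193), and the organiser's x axis is about 1.523 rad from world x, nearly along +y. I'll push along +y with partly closed fingers as a cradle, tilting the tool back so the gripper's body stays clear of the bottle's upper part. I start by yawing 1.137 rad.

Call:
{"name": "arm_command", "arguments": {"plan": "0 0 0 0 0 -0.113 -0.15;0 0 0 0 0 -0.113 -0.15;0 0 0 0 0 -0.113 -0.15;0 0 0 0 0 -0.113 -0.15;0 0 0 0 0 -0.113 -0.15;0 0 0 0 0 -0.113 -0.15;0 0 0 0 0 -0.113 -0.15;0 0 0 0 0 -0.113 -0.15;0 0 0 0 0 -0.113 -0.15;0 0 0 0 0 -0.113 -0.15", "grip_force": 20}}

```text
clock: 0.93
eef_pos: [0.2311, -0.4989, 0.2309]
ee_rot: [0.708, 0.707, 0.0, -0.0]
contact_force: [0.3, 0.8, 0.0]
gripper_width: 0.0364
grip_force: 0.0
```

Call:
{"name": "arm_command", "arguments": {"plan": "0.025 0.025 0 0 0 0 -0.15;0.025 0.025 0 0 0 0 -0.15;0.025 0.025 0 0 0 0 -0.15;0.025 0.025 0 0 0 0 -0.15;0.025 0.025 0 0 0 0 -0.15;0.025 0.025 0 0 0 0 -0.15;0.025 0.025 0 0 0 0 -0.15;0.025 0.025 0 0 0 0 -0.15;0.025 0.025 0 0 0 0 -0.15;0 0 0 0 0 0 -0.15"}}

```text
clock: 1.77
eef_pos: [0.4607, -0.2716, 0.2309]
ee_rot: [0.708, 0.706, 0.001, -0.0]
contact_force: [-1.0, 0.1, -0.5]
gripper_width: 0.0362
grip_force: 0.0
```

```bash
cat > st.py <<'E'
from workcell import bot
from scipy.spatial.transform import Rotation as R
import numpy as np
s=bot.get_state();M=R.from_quat(s['ee_rot']).as_matrix()
print(s['clock'],s['eef_pos'].round(4),s['gripper_width'],s['joint_pos'].round(2),s['contact_force'].round(2));print(M.round(3))
E
python3 st.py; python3 -c "
from fit import *
print([ray(T,u*.64,v*.64,.05).round(3) for u,v in((553,275),(590,352),(545,238))])"
```

```text
1.7667 [ 0.4607 -0.2716  0.2309] 0.036158502385697296 [-0.69  0.23 -0.01  1.32  0.    0.88] [-0.98  0.07 -0.53]
[[ 0.003  1.     0.001]
 [ 1.    -0.003  0.002]
 [ 0.002  0.001 -1.   ]]
[array([ 0.56 , -0.284,  0.05 ]), array([ 0.43 , -0.342,  0.05 ]), array([ 0.625, -0.272,  0.05 ])]
```

Call:
{"name": "arm_command", "arguments": {"plan": "0.022 0.023 0 0 0 0 -0.15;0.022 0.023 0 0 0 0 -0.15;0.022 0.023 0 0 0 0 -0.15;0.022 0.023 0 0 0 0 -0.15;0.022 0.022 0 0 0 0 -0.15;0 0 0 0 0.122 0 -0.15;0 0 0 0 0.122 0 -0.15;0 0 0 0 0.122 0 -0.15;0 0 0 0 0.122 0 -0.15;0 0 0 0 0.122 0 -0.15"}}

```text
clock: 2.6
eef_pos: [0.5729, -0.1668, 0.2321]
ee_rot: [0.676, 0.672, 0.216, -0.212]
contact_force: [-0.7, 0.8, -0.3]
gripper_width: 0.0369
grip_force: 0.0
```

```bash
python3 st.py
```

```text
2.6 [ 0.5729 -0.1668  0.2321] 0.036879078297612715 [-0.66  0.55  0.32  1.75  0.48  0.82] [-0.72  0.82 -0.27]
[[ 0.005  1.     0.006]
 [ 0.817 -0.008  0.577]
 [ 0.577  0.002 -0.817]]
```

Call:
{"name": "arm_command", "arguments": {"plan": "-0.014 0 0.020 0 0 0 -0.15;-0.014 0 0.020 0 0 0 -0.15;-0.014 0 0.020 0 0 0 -0.15;-0.014 0 0.020 0 0 0 -0.15;0 0 0 0 0 0 -0.15;0 0 0 0 0 0 -0.15"}}

```text
clock: 3.1
eef_pos: [0.572, -0.1663, 0.1331]
ee_rot: [0.677, 0.672, 0.213, -0.213]
contact_force: [-1.4, 0.2, 1.0]
gripper_width: 0.0361
grip_force: 0.0
```

```bash
python3 st.py
```

```text
3.1 [ 0.572  -0.1663  0.1331] 0.03614030567800111 [-0.66  0.59  0.14  1.53  0.47  0.82] [-1.37  0.19  1.  ]
[[ 0.007  1.     0.002]
 [ 0.819 -0.007  0.574]
 [ 0.574 -0.002 -0.819]]
```

Call:
{"name": "arm_command", "arguments": {"plan": "-0.014 0.001 0.020 0 0 0 -0.15;-0.014 0.001 0.020 0 0 0 -0.15;-0.014 0.001 0.020 0 0 0 -0.15;-0.012 0 0.017 0 0 0 -0.15;-0.012 0 0.016 0 0 0 -0.15;0 0 0 0 0 0 -0.15;0 0 0 0 0 0 -0.15"}}

```text
clock: 3.68
eef_pos: [0.5758, -0.1675, 0.0207]
ee_rot: [0.677, 0.672, 0.213, -0.212]
contact_force: [-0.0, 0.4, 1.3]
gripper_width: 0.0361
grip_force: 0.0
```

```bash
python3 st.py;python3 - <<'E'
from workcell import eyes
import cv2,pickle
f=eyes.grab_frame("top");c=f['pixels'][110:260,145:345,::-1]
d=eyes.grab_frame("scene")['pixels'][110:260,190:390,::-1]
import numpy as np
cv2.imwrite("pics/pre.png",cv2.resize(np.hstack([c,d]),(800,300),interpolation=cv2.INTER_CUBIC))
E
```

```text
3.6833 [ 0.5758 -0.1675  0.0207] 0.03607101829155222 [-0.66  0.69  0.02  1.3   0.47  0.82] [-0.05  0.37  1.29]
[[ 0.006  1.     0.004]
 [ 0.82  -0.007  0.573]
 [ 0.573  0.    -0.82 ]]
```

View pics/pre.png

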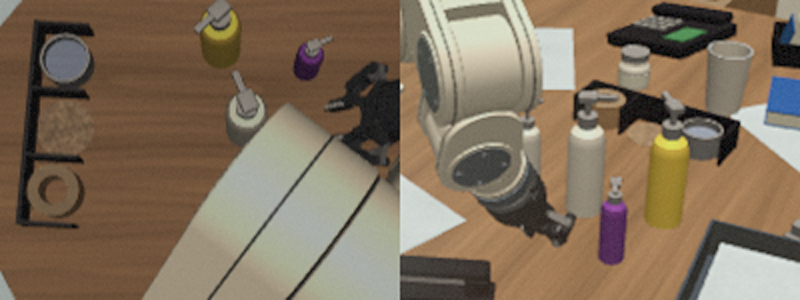

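The crop shows the partly closed fingers behind the white bottle, with the tips at about (335,105) in the top panel and (565,230) in the scene panel. The purple and yellow bottles are clear of them. The wrist knob is at about (480,165) in the scene panel, and I'll check its height before it sweeps past the small white bottle.

Run:
```python
from fit import *
for u,v,n in((230,192,"knob"),(228,207,"knob low"),(205,170,"left"),(257,215,"flange")):
    print(n,[ray(S,u,v,z).round(3) for z in(.15,.2,.25,.3)])
ax=np.array([-.004,-.573,.82]);p=np.array([.5758,-.1675,.0207])
print([(d,proj(S,p-0+ax*d).round(0)) for d in(0,.07,.13,.2,.25,.3)])
print("small top",proj(S,[[.474,-.046,0],[.474,-.046,.13],[.474,-.046,.2]]).round(0))
```

```text
knob [array([ 0.515, -0.229,  0.15 ]), array([ 0.561, -0.295,  0.2  ]), array([ 0.606, -0.361,  0.25 ]), array([ 0.651, -0.428,  0.3  ])]
knob low [array([ 0.548, -0.287,  0.15 ]), array([ 0.59 , -0.348,  0.2  ]), array([ 0.632, -0.408,  0.25 ]), array([ 0.675, -0.469,  0.3  ])]
left [array([ 0.395, -0.17 ,  0.15 ]), array([ 0.451, -0.241,  0.2  ]), array([ 0.508, -0.313,  0.25 ]), array([ 0.565, -0.385,  0.3  ])]
flange [array([ 0.623, -0.281,  0.15 ]), array([ 0.658, -0.342,  0.2  ]), array([ 0.693, -0.403,  0.25 ]), array([ 0.728, -0.464,  0.3  ])]
[(0, array([[263., 228.]])), (0.07, array([[255., 218.]])), (0.13, array([[248., 209.]])), (0.2, array([[239., 197.]])), (0.25, array([[231., 187.]])), (0.3, array([[223., 176.]]))]
small top [[253. 203.]
 [253. 165.]
 [253. 143.]]
```

Clearances look fine: the wrist's low point is about 0.165 m, and the small bottle is about 0.13 m tall. I'll close in on the bottle.

Call:
{"name": "arm_command", "arguments": {"plan": "0.0082 0 0.0057 0 0 0 -0.15;0.0082 0 0.0057 0 0 0 -0.15;0.0082 0 0.0057 0 0 0 -0.15;0.0082 0 0.0057 0 0 0 -0.15;0.0082 0 0.0057 0 0 0 -0.15;0.0082 0 0.0057 0 0 0 -0.15;0.0041 0 0.0029 0 0 0 -0.15;0.0041 0 0.0029 0 0 0 -0.15;0.0041 0 0.0029 0 0 0 -0.15;0.0041 0 0.0029 0 0 0 -0.15"}}

```text
clock: 4.62
eef_pos: [0.5761, -0.087, 0.0196]
ee_rot: [0.677, 0.672, 0.213, -0.212]
contact_force: [0.3, -0.3, -0.7]
gripper_width: 0.0364
grip_force: 0.0
```

Call:
{"name": "arm_command", "arguments": {"plan": "0.0041 0 0.0029 0 0 0 -0.15;0.0041 0 0.0029 0 0 0 -0.15;0.0041 0 0.0029 0 0 0 -0.15;0.0041 0 0.0029 0 0 0 -0.15;0.0041 0 0.0029 0 0 0 -0.15;0.0041 0 0.0029 0 0 0 -0.15;0.0041 0 0.0029 0 0 0 -0.15;0.0041 0 0.0029 0 0 0 -0.15"}}

```text
clock: 5.28
eef_pos: [0.5764, -0.0467, 0.0194]
ee_rot: [0.677, 0.672, 0.213, -0.212]
contact_force: [-0.1, -2.0, 0.6]
gripper_width: 0.0363
grip_force: 0.8
```

```bash
python3 st.py;python3 - <<'E'
from workcell import eyes
import cv2,pickle
import numpy as np
f=eyes.grab_frame("top");c=f['pixels'][110:260,145:345,::-1]
d=eyes.grab_frame("scene")['pixels'][110:260,190:390,::-1]
cv2.imwrite("pics/push1.png",cv2.resize(np.hstack([c,d]),(800,300),interpolation=cv2.INTER_CUBIC))
E
```

```text
5.2833 [ 0.5764 -0.0467  0.0194] 0.03631263133940571 [-0.5   0.6  -0.16  1.13  0.53  1.  ] [-0.07 -2.02  0.59]
[[ 0.006  1.     0.004]
 [ 0.82  -0.007  0.573]
 [ 0.573  0.    -0.82 ]]
```

View pics/push1.png

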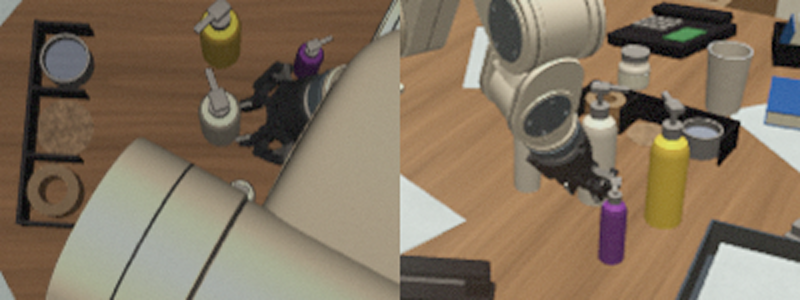

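The bottle is nested between the fingertips at about (222,118) in the top panel, upright and sliding under about 2 N. I'll carry on.

Call:
{"name": "arm_command", "arguments": {"plan": "0.0049 0 0.0034 0 0 0 -0.15;0.0049 0 0.0034 0 0 0 -0.15;0.0049 0 0.0034 0 0 0 -0.15;0.0049 0 0.0034 0 0 0 -0.15;0.0049 0 0.0034 0 0 0 -0.15;0.0049 0 0.0034 0 0 0 -0.15;0.0049 0 0.0034 0 0 0 -0.15;0.0049 0 0.0034 0 0 0 -0.15;0.0049 0 0.0034 0 0 0 -0.15;0.0049 0 0.0034 0 0 0 -0.15"}}

```text
clock: 6.22
eef_pos: [0.5767, 0.0131, 0.0196]
ee_rot: [0.677, 0.672, 0.213, -0.212]
contact_force: [0.4, -0.5, -0.7]
gripper_width: 0.0364
grip_force: 0.6
```

Call:
{"name": "arm_command", "arguments": {"plan": "0.0049 0 0.0034 0 0 0 -0.15;0.0049 0 0.0034 0 0 0 -0.15;0.0049 0 0.0034 0 0 0 -0.15;0.0049 0 0.0034 0 0 0 -0.15;0.0049 0 0.0034 0 0 0 -0.15;0.0049 0 0.0034 0 0 0 -0.15;0.0049 0 0.0034 0 0 0 -0.15;0.0049 0 0.0034 0 0 0 -0.15;0.0049 0 0.0034 0 0 0 -0.15;0.0049 0 0.0034 0 0 0 -0.15"}}

```text
clock: 7.05
eef_pos: [0.5771, 0.0727, 0.0198]
ee_rot: [0.677, 0.672, 0.213, -0.212]
contact_force: [0.5, -0.9, 0.0]
gripper_width: 0.0363
grip_force: 0.6
```

```bash
python3 st.py;python3 - <<'E'
from workcell import eyes
import cv2,pickle
import numpy as np
f=eyes.grab_frame("top");c=f['pixels'][110:210,145:265,::-1]
d=eyes.grab_frame("scene")['pixels'][120:220,270:390,::-1]
cv2.imwrite("pics/push2.png",cv2.resize(np.hstack([c,d]),None,fx=10/3,fy=10/3,interpolation=cv2.INTER_CUBIC))
E
```

```text
7.05 [0.5771 0.0727 0.0198] 0.036299375333600545 [-0.31  0.54 -0.26  0.97  0.58  1.21] [ 0.5  -0.94  0.01]
[[ 0.006  1.     0.004]
 [ 0.82  -0.007  0.573]
 [ 0.573 -0.    -0.82 ]]
```

View pics/push2.png

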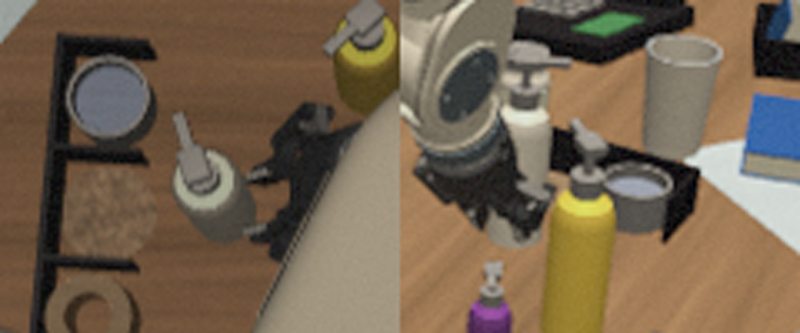

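Run:
```python
from fit import *
k=10/3
f=lambda u,v:(u/k+145,v/k+110)
def r(p):
    q=proj(T,cyl(*p,.027,.112)); return [q[:,0].min()-f(173,0)[0],q[:,0].max()-f(257,0)[0],q[:,1].max()-f(0,242)[1]]
s=least_squares(r,[.577,.1]);print(s.x.round(4),np.round(s.fun,2))
```

```text
[0.5778 0.0966] [-0.12  0.13 -0.  ]
```

The bottle is at (0.578, 0.097), centred on the bay line and 24 mm ahead of the TCP. About 107 mm remain to the back wall.

Call:
{"name": "arm_command", "arguments": {"plan": "0.0049 0 0.0034 0 0 0 -0.15;0.0049 0 0.0034 0 0 0 -0.15;0.0049 0 0.0034 0 0 0 -0.15;0.0049 0 0.0034 0 0 0 -0.15;0.0049 0 0.0034 0 0 0 -0.15;0.0049 0 0.0034 0 0 0 -0.15;0.0049 0 0.0034 0 0 0 -0.15;0.0049 0 0.0034 0 0 0 -0.15;0.0049 0 0.0034 0 0 0 -0.15;0.0049 0 0.0034 0 0 0 -0.15"}}

```text
clock: 7.98
eef_pos: [0.5775, 0.1324, 0.02]
ee_rot: [0.677, 0.672, 0.213, -0.212]
contact_force: [0.3, -0.8, -0.0]
gripper_width: 0.0362
grip_force: 0.8
```

Call:
{"name": "arm_command", "arguments": {"plan": "0.0041 0 0.0029 0 0 0 -0.15;0.0041 0 0.0029 0 0 0 -0.15;0.0041 0 0.0029 0 0 0 -0.15;0.0041 0 0.0029 0 0 0 -0.15;0.0033 0 0.0023 0 0 0 -0.15;0.0033 0 0.0023 0 0 0 -0.15;0.0033 0 0.0023 0 0 0 -0.15"}}

```text
clock: 8.57
eef_pos: [0.5778, 0.1643, 0.0199]
ee_rot: [0.677, 0.672, 0.213, -0.212]
contact_force: [0.3, -0.9, -0.4]
gripper_width: 0.0363
grip_force: 0.8
```

Call:
{"name": "arm_command", "arguments": {"plan": "0.0016 0 0.0011 0 0 0 -0.15;0.0016 0 0.0011 0 0 0 -0.15;0.0016 0 0.0011 0 0 0 -0.15;0 0 0 0 0 0 -0.15"}}

```text
clock: 8.9
eef_pos: [0.5778, 0.17, 0.02]
ee_rot: [0.677, 0.672, 0.213, -0.212]
contact_force: [-0.8, -1.2, -1.1]
gripper_width: 0.0365
grip_force: 0.4
```

```bash
python3 st.py;python3 - <<'E'
from workcell import eyes
import cv2,pickle
import numpy as np
f=eyes.grab_frame("top");c=f['pixels'][110:210,145:265,::-1]
d=eyes.grab_frame("scene")['pixels'][120:220,270:390,::-1]
cv2.imwrite("pics/push3.png",cv2.resize(np.hstack([c,d]),None,fx=10/3,fy=10/3,interpolation=cv2.INTER_CUBIC))
E
```

```text
8.9 [0.5778 0.17   0.02  ] 0.03650133730387926 [-0.14  0.52 -0.31  0.84  0.6   1.4 ] [-0.81 -1.15 -1.12]
[[ 0.006  1.     0.004]
 [ 0.82  -0.007  0.573]
 [ 0.573  0.    -0.82 ]]
```

View pics/push3.png

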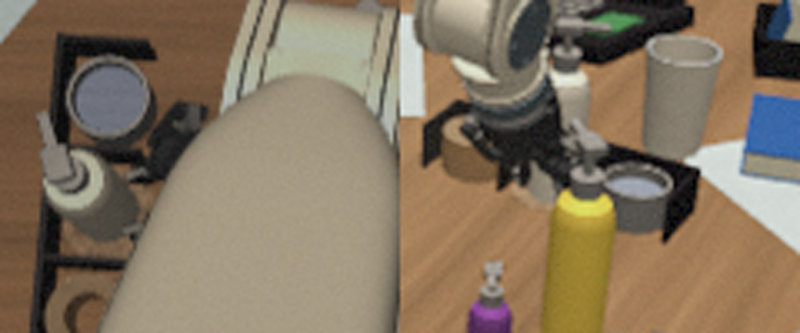

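The bottle is in the bay over the mat, at about (100,195) in the top panel, with about 10 mm to go. I'll creep on and watch the force for the wall.

Call:
{"name": "arm_command", "arguments": {"plan": "0.0016 0 0.0011 0 0 0 -0.15;0.0016 0 0.0011 0 0 0 -0.15;0.0016 0 0.0011 0 0 0 -0.15;0 0 0 0 0 0 -0.15"}}

```text
clock: 9.33
eef_pos: [0.5779, 0.1758, 0.0201]
ee_rot: [0.677, 0.672, 0.213, -0.212]
contact_force: [0.2, -0.8, -0.2]
gripper_width: 0.0362
grip_force: 0.5
```

Call:
{"name": "arm_command", "arguments": {"plan": "0.0008 0 0.0006 0 0 0 -0.15;0.0008 0 0.0006 0 0 0 -0.15;0 0 0 0 0 0 -0.15"}}

```text
clock: 9.58
eef_pos: [0.5779, 0.1777, 0.02]
ee_rot: [0.677, 0.672, 0.213, -0.212]
contact_force: [0.3, 0.3, -0.1]
gripper_width: 0.036
grip_force: 0.6
```

Call:
{"name": "arm_command", "arguments": {"plan": "0.0008 0 0.0006 0 0 0 -0.15;0.0008 0 0.0006 0 0 0 -0.15;0 0 0 0 0 0 -0.15"}}

```text
clock: 9.83
eef_pos: [0.578, 0.1797, 0.0199]
ee_rot: [0.677, 0.672, 0.213, -0.212]
contact_force: [-0.0, -1.2, -0.4]
gripper_width: 0.0365
grip_force: 0.7
```

Call:
{"name": "arm_command", "arguments": {"plan": "0.0008 0 0.0006 0 0 0 -0.15;0.0008 0 0.0006 0 0 0 -0.15;0 0 0 0 0 0 -0.15"}}

```text
clock: 10.08
eef_pos: [0.5781, 0.1808, 0.0198]
ee_rot: [0.677, 0.672, 0.213, -0.211]
contact_force: [-1.3, -7.4, 2.5]
gripper_width: 0.036
grip_force: 4.0
```

Call:
{"name": "arm_command", "arguments": {"plan": "0.0008 0 0.0006 0 0 0 -0.15;0 0 0 0 0 0 -0.15"}}

```text
clock: 10.25
eef_pos: [0.5783, 0.1811, 0.0197]
ee_rot: [0.677, 0.672, 0.212, -0.21]
contact_force: [-2.4, -12.3, 5.5]
gripper_width: 0.0363
grip_force: 6.5
```

The force has jumped to 12 N at the predicted position, so the bottle is against the back wall. I'll back straight out.

Call:
{"name": "arm_command", "arguments": {"plan": "-0.0016 0 -0.0011 0 0 0 -0.15;-0.0041 0 -0.0029 0 0 0 -0.15;-0.0082 0 -0.0057 0 0 0 -0.15;-0.0123 0 -0.0086 0 0 0 -0.15;-0.0123 0 -0.0086 0 0 0 -0.15;-0.0123 0 -0.0086 0 0 0 -0.15;-0.0123 0 -0.0086 0 0 0 -0.15;-0.0123 0 -0.0086 0 0 0 -0.15;-0.0123 0 -0.0086 0 0 0 -0.15;-0.0123 0 -0.0086 0 0 0 -0.15"}}

```text
clock: 11.08
eef_pos: [0.577, 0.0594, 0.0197]
ee_rot: [0.677, 0.672, 0.213, -0.212]
contact_force: [0.3, -0.6, -0.8]
gripper_width: 0.0362
grip_force: 0.0
```

Call:
{"name": "arm_command", "arguments": {"plan": "-0.0123 0 -0.0086 0 0 0 -0.15;-0.0123 0 -0.0086 0 0 0 -0.15;-0.0123 0 -0.0086 0 0 0 -0.15;-0.0123 0 -0.0086 0 0 0 -0.15;-0.0123 0 -0.0086 0 0 0 -0.15;-0.0123 0 -0.0086 0 0 0 -0.15;-0.0123 0 -0.0086 0 0 0 -0.15;-0.0123 0 -0.0086 0 0 0 -0.15;0 0 0 0 0 0 -0.15;0 0 0 0 0 0 -0.15"}}

```text
clock: 11.92
eef_pos: [0.5763, -0.0606, 0.0196]
ee_rot: [0.677, 0.672, 0.213, -0.212]
contact_force: [-1.0, 0.4, 0.2]
gripper_width: 0.0365
grip_force: 0.0
```

```bash
python3 st.py;python3 - <<'E'
from workcell import eyes
import cv2,pickle
import numpy as np
f=eyes.grab_frame("top");c=f['pixels'][110:210,125:245,::-1]
d=eyes.grab_frame("scene")['pixels'][110:210,260:380,::-1]
cv2.imwrite("pics/end.png",cv2.resize(np.hstack([c,d]),None,fx=10/3,fy=10/3,interpolation=cv2.INTER_CUBIC))
E
```

```text
11.9167 [ 0.5763 -0.0606  0.0196] 0.03645053001517539 [-0.52  0.61 -0.14  1.15  0.52  0.98] [-0.96  0.39  0.15]
[[ 0.007  1.     0.005]
 [ 0.819 -0.009  0.573]
 [ 0.573 -0.    -0.819]]
```

View pics/end.png

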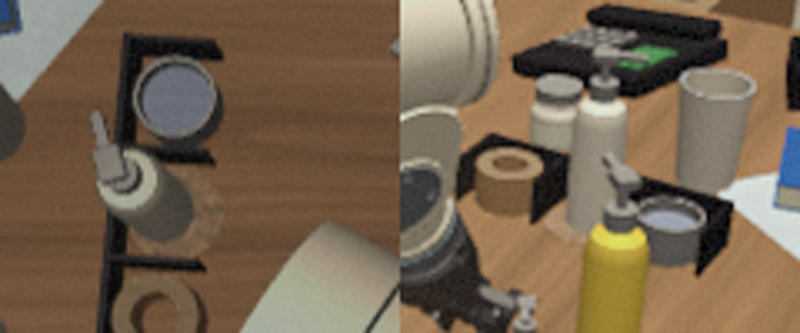

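The bottle stands upright on the mat against the back wall, with its body from (97,190) to (193,215) in the top panel. Pot and tape are in place and the hand is clear. A quick numeric check comes before handing in.

Run:
```python
from fit import *
from workcell import finish_job
k=10/3
f=lambda u,v:(u/k+125,v/k+110)
def r(p):
    q=proj(T,cyl(*p,.027,.112)); return [q[:,0].min()-f(97,0)[0],q[:,0].max()-f(193,0)[0],q[:,1].max()-f(0,243)[1]]
s=least_squares(r,[.577,.2]);d=s.x-[.5772,.1933];print(s.x.round(4),np.round(s.fun,2),"org x",d@[.048,.999],"dist",np.hypot(*d))
if d@[.048,.999]>.004 and np.hypot(*d)<.02: print(finish_job())
```

```text
[0.577  0.2046] [-0.31  0.35 -0.  ] org x 0.01129717896810395 dist 0.011316932773128044
the job is handed in; nothing more can be done
None
```

The large white pump bottle stands upright on the cork mat against the bay's back wall, its axis about 11 mm from the mat's centre; the hand is clear and the job is handed in, though no verdict came back.

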